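# Scoop cooling balls round the blood samples

### The arm

A 6-joint arm with a two-finger parallel gripper is mounted at the origin on the work surface. World frame = base frame: x ahead of the robot, y to its left, z up, the work surface at z = 0. Lengths are in mm, angles in rad, forces in N, time in s.
With the tool pointing down it reaches from about 350 to 875 mm from the base axis. Payload 4.2 kg.
Tool frame: the origin (TCP) lies between the finger pads; the fingertips stand 22 mm ahead of it and the grasp point (between the pads) lies 3 mm ahead of it; z points along the fingers, y is the line along which they close (so a half turn about z gives the same grasp; the last joint's range is limited). The gripper opens to 85 mm and grips with 20 to 120 N. Pads are 22 mm wide; open, the fingers measure 114 mm over their backs; the gripper's body (76 mm by 85 mm) begins 54 mm behind the grasp point. The pads swing forward as they close: fully open they stand 13 mm farther back than shut.
Start: joints at [1.362, 0.385, 0.008, 0, -1.194, -0.259], TCP at [281.794, 557.846, 253.312] pointing down, gripper open.
Joint ranges: [-3.14, 3.14], [-1.21, 2.06], [-1.07, 1.41], [-3.16, 2.05], [-2.99, -0.16], [-3.1, 3.1]. Speed limits (rad/s): [2.79, 2.79, 3.14, 3.14, 3.14, 3.14].

### API

Orientations are given as a 3x3 rotation matrix whose columns are the frame's x, y, z axes.
In Python, from cell import ctrl gives the robot as it stands. The module is installed in compiled form; this text tells all that it offers. Calls block until the motion is done:
- ctrl.goto(position, orientation): joint-space move of the TCP to a pose.
- ctrl.servo_line(position, attitude=None, feed=150): straight line of the TCP; attitude=None keeps the orientation; feed is the mean speed in mm/s.
- ctrl.move_joints(angles): joint-space move.
- ctrl.grip(opening): opening from 0.0 (shut) to 1.0 (fully open); the grip force is fixed at half the most; returns when the fingers have stopped.
- ctrl.wait(seconds).
- ctrl.solve_ik(position, orientation): joint angles nearest the present ones, or None.
- ctrl.capture(name): name is "scene" or "top"; returns (picture, depth): 384x512x3 uint8, blue, green, red; 384x512 float32, mm along the optical axis (not along the pixel's ray), 0 where there is no reading.
- ctrl.camera_params(name): a dict with "K" (3x3 intrinsics, pixels), "rvec" (rotation vector, rad) and "tvec" (3), from world to camera coordinates, as OpenCV has them. Camera axes: x right, y down, z forward; pixel columns grow to the right and rows downward; lengths in mm; the calibration is good to about 2 mm. A picture is of the moment at which its call begins. camera_params takes no time and is no camera call.
A pose or a line that the arm cannot do raises ctrl.MotionError and nothing moves.
- ctrl.hand_in(): hands the job in; it is judged then, once.
Trained networks look in the newest picture that a camera, given by its name, has taken for a name from the list of things; names that differ only in an ending like _2 or _b are one class to them, and where a whole thing is asked for, a point or a joint stands for the part that bears it (a point fixed in the world has none). Each returns a list of dicts, best first, with "confidence" (0 to 1); they miss things now and then, are a little off and sometimes report something else, mostly with a low value. They report only what shows in the picture. A call takes as long as a camera call. They do not tell look-alikes from the thing itself.
- ctrl.find_in(camera, target): "rect" ([left, top, right, bottom] in pixels, round what is visible of it).
- ctrl.cut_out(camera, target): "region" (384x512 bool, what is visible of it) and "rect" ([left, top, right, bottom] in pixels, round what is visible of it).
- ctrl.landmark_of(camera, target): "at" ([column, row] in pixels: a listed point, or the origin of a listed thing).
Readings, each from a call of its own:
- ctrl.get_t(): time.
- ctrl.get_joint_positions(): joint angles.
- ctrl.get_dq(): joint speeds.
- ctrl.get_joint_torque(): joint torques, N m.
- ctrl.get_ee_pos(): TCP position.
- ctrl.get_eef_rot(): TCP orientation.
- ctrl.get_contact_force(): force on the tool from outside, world axes, zero at the start.
- ctrl.get_wrist_torque(): the same for the moment, N m.
- ctrl.get_opening(): opening from 0.0 (shut) to 1.0 (fully open).
- ctrl.get_grasp_force(): force on a finger pad.
Only numpy, scipy, OpenCV 4.12 (cv2) and the standard library are available. Lean on these libraries where they do the work, as an engineer would, in place of code of your own. Each camera call takes 0.05 s, during which the arm holds its last target. There are 200 camera calls.

### The job

Take the steel scoop from its mat, feel for the floor of the grey stock tray with it without ramming it, and scoop up the six white cooling balls; tip them from just above into the foam cooling box that holds the blood samples, going back for any left behind until all six are in the box. Move the balls with the scoop only and do not hit the sample tubes. Finally lay the scoop back flat on the middle of its mat, and leave the other lab ware where it stands.

Things in the scene. Friction and masses are not known exactly. Their poses are not given: they have to be found in the camera images.
- scoop: steel bench scoop, about 180 g, loose, lying level on the mat. Origin: centre of the underside of its pan; x points out of its open front, z up. Pan x -45 to +47 mm, 104 mm wide outside (y), sheet 3 mm thick. Side walls 42 mm high as far as x = 21 mm, 22 mm high in front of it; closed back wall 42 mm high
- scoop_lip (a point): middle of the scoop's lip, the straight front edge of its floor: underside, at x = 47 mm, z = 0 in the scoop's frame
- scoop_pan (a point): middle of the inside of the scoop's pan, at x = 0, z = 18 mm in the scoop's frame
- scoop_grip (a point): grip point of the scoop's black handle, at x = -100, z = 75 mm in the scoop's frame. The handle is a level bar with flat upright sides, 18 mm wide (y), 24 mm tall (z 63 to 87 mm), from x = -150 to -50 mm, on a 24 mm wide post at the back wall. Gripping with the fingers pointing about 20 degrees forward of straight down (more or less by place) leaves more room to tip the pan
- tray: dark grey stock tray, fixed to the bench, open at the top. Outside 270 (x) x 124 (y) x 65 mm high, walls 5 mm (114 mm wide inside). Origin: centre of the underside, z up. Inside is a fixed dark steel false floor whose height differs from run to run and is not reported: where it meets its ramp its upper face is 10 to 26 mm above the tray's underside; feel for it with the scoop
- tray_ramp (a point): line, on the tray's underside at x = +74 mm in the tray's frame, above which the false floor is lowest. From the -x end it falls to here evenly by 2.5 degrees (8 to 9 mm in all), so loose balls roll here; beyond, a 38 degree ramp climbs 42 mm in 54 mm to the +x end wall. The balls lie against the ramp in rows of 3, 2 and 1; about 130 mm from the -x end are free
- coolbox: white foam cooling box, fixed to the bench, open at the top. Outside 220 (x) x 180 (y) x 65 mm high, walls 6 mm, floor 6 mm. Origin: centre of the underside, z up. Along its +x wall stands the sample block; the free part for balls is x -104 to +66 mm, y -84 to +84 mm
- samples: the fixed sample block in the cooling box: grey bar 36 x 164 x 30 mm with five upright purple-capped tubes of 16 mm diameter in a row along y, tops 113 mm above the bench. Origin: centre of the underside of the bar, axes as the cooling box
- mat: black rubber mat, fixed, 250 (x) x 130 (y) x 4 mm thick. Origin: centre of its underside (on the bench), z up. The scoop lies on it at first
- ball0_center (a point): centre of ball 0: hard white plastic cooling ball, 30 mm diameter, about 22 g (varies), smooth and slippery, rolls freely (back under the lip, if the lip is lifted clear of the ramp too soon); all six are alike
- ball1_center (a point): centre of ball 1: hard white plastic cooling ball, 30 mm diameter, about 22 g (varies), smooth and slippery, rolls freely (back under the lip, if the lip is lifted clear of the ramp too soon); all six are alike
- ball2_center (a point): centre of ball 2: hard white plastic cooling ball, 30 mm diameter, about 22 g (varies), smooth and slippery, rolls freely (back under the lip, if the lip is lifted clear of the ramp too soon); all six are alike
- ball3_center (a point): centre of ball 3: hard white plastic cooling ball, 30 mm diameter, about 22 g (varies), smooth and slippery, rolls freely (back under the lip, if the lip is lifted clear of the ramp too soon); all six are alike
- ball4_center (a point): centre of ball 4: hard white plastic cooling ball, 30 mm diameter, about 22 g (varies), smooth and slippery, rolls freely (back under the lip, if the lip is lifted clear of the ramp too soon); all six are alike
- ball5_center (a point): centre of ball 5: hard white plastic cooling ball, 30 mm diameter, about 22 g (varies), smooth and slippery, rolls freely (back under the lip, if the lip is lifted clear of the ramp too soon); all six are alike
- rack: bystander: a loose white foam block 80 x 80 x 40 mm holding nine purple-capped tubes, 103 mm high over all; origin at the centre of its underside
- jar: bystander: a loose closed jar, diameter 60 mm, 80 mm high; origin at the centre of its underside
- beaker: bystander: a loose open glass beaker, mouth diameter 70 mm, 80 mm high; origin at the centre of its underside
Mind the look-alikes: they are no part of the job. What is shaped like the scoop but yellow is not meant.

How it is judged (in metres and radians):
On the way:
1. at least one ball lies in the scoop, lifted with its origin more than 90 mm above the bench (height (world z) of scoop above 0.09 m and distance between any of ball0_center, ball1_center, ball2_center, ball3_center, ball4_center, ball5_center and scoop_pan below 0.055 m), for 0.1 s.
At the end, for the whole second after the job is handed in: All six balls are inside the cooling box below its rim; the scoop lies upright and level (within 0.12 rad) on the mat, at rest, its origin less than 70 mm from the mat's centre (x of ball0_center in the frame of coolbox between -0.11 and 0.11 m and y of ball0_center in the frame of coolbox between -0.09 and 0.09 m and z of ball0_center in the frame of coolbox between 0 and 0.065 m and x of ball1_center in the frame of coolbox between -0.11 and 0.11 m and y of ball1_center in the frame of coolbox between -0.09 and 0.09 m and z of ball1_center in the frame of coolbox between 0 and 0.065 m and x of ball2_center in the frame of coolbox between -0.11 and 0.11 m and y of ball2_center in the frame of coolbox between -0.09 and 0.09 m and z of ball2_center in the frame of coolbox between 0 and 0.065 m and x of ball3_center in the frame of coolbox between -0.11 and 0.11 m and y of ball3_center in the frame of coolbox between -0.09 and 0.09 m and z of ball3_center in the frame of coolbox between 0 and 0.065 m and x of ball4_center in the frame of coolbox between -0.11 and 0.11 m and y of ball4_center in the frame of coolbox between -0.09 and 0.09 m and z of ball4_center in the frame of coolbox between 0 and 0.065 m and x of ball5_center in the frame of coolbox between -0.11 and 0.11 m and y of ball5_center in the frame of coolbox between -0.09 and 0.09 m and z of ball5_center in the frame of coolbox between 0 and 0.065 m and horizontal distance between scoop and mat below 0.07 m and angle between scoop's own z axis and vertical below 0.12 rad and height (world z) of scoop below 0.01 m and linear speed of scoop below 0.03 m/s); the robot touches nothing.
It fails at once if the rack, the jar or the beaker is moved more than 30 mm or tipped (distance of any of rack, jar, beaker from where it was at the start of the episode above 0.03 m or angle between any of rack, jar, beaker's own z axis and vertical above 0.4 rad).
It fails at once if a ball is touched by the gripper or the arm instead of the scoop (contact force between any of the fingers, the arm and ball0 above 0.5 N or contact force between any of the fingers, the arm and ball1 above 0.5 N or contact force between any of the fingers, the arm and ball2 above 0.5 N or contact force between any of the fingers, the arm and ball3 above 0.5 N or contact force between any of the fingers, the arm and ball4 above 0.5 N or contact force between any of the fingers, the arm and ball5 above 0.5 N).
It fails at once if a ball is thrown or falls from much too high (faster than 2 m/s, a fall of about 20 cm) (linear speed of any of ball0, ball1, ball2, ball3, ball4, ball5 above 2 m/s).
It fails at once if the scoop is rammed into the tray or its floor (more than 45 N) (contact force between scoop and tray above 45 N or contact force between scoop and insert above 45 N).
It fails at once if the sample tubes are hit by the scoop or the robot (more than 4 N) (contact force between any of scoop, the fingers, the arm and samples above 4 N).
It also fails if it takes over 70 s, if anything falls off the work surface, if the arm or the gripper's body presses on something with over 40 N, if the wrist force passes 120 N, or if a joint passes its speed limit or range.

## Working session

There is one attempt and no reset: what is moved stays moved. The work goes in short steps, each a Python script; the robot and the scene stay as the last script left them, time stands still between calls to the robot, and variables do not carry over. Pictures are saved under pics/ and viewed, at most 10 in all, crops included, and the job is handed in when it is done.

```bash
mkdir -p pics; ls; cat > h.py <<'E'
import numpy as np, cv2
from cell import ctrl
def cam(n):
    p=ctrl.camera_params(n); R=cv2.Rodrigues(np.array(p["rvec"],float))[0]
    return np.array(p["K"],float),R,np.array(p["tvec"],float).ravel()
def unproj(n,depth):
    K,R,t=cam(n); h,w=depth.shape; u,v=np.meshgrid(np.arange(w),np.arange(h))
    P=np.stack([(u-K[0,2])/K[0,0]*depth,(v-K[1,2])/K[1,1]*depth,depth],-1)
    return (P-t)@R   # world
def ray(n,uv):
    K,R,t=cam(n); d=R.T@np.linalg.solve(K,[uv[0],uv[1],1.]); return -R.T@t,d
def at_z(n,uv,z):
    o,d=ray(n,uv); return o+d*(z-o[2])/d[2]
def proj(n,X):
    K,R,t=cam(n); q=K@(R@np.asarray(X,float)+t); return q[:2]/q[2]
E
python3 - <<'E'
from h import *
ims=[]
for n in("scene","top"):
    im,d=ctrl.capture(n); np.savez(f"{n}0.npz",im=im,d=d); ims.append(im)
    o,_=ray(n,(256,192)); print(n,o.round(), cam(n)[0].round(1).tolist())
    for x in ["scoop","scoop_grip","scoop_lip","scoop_pan","tray","tray_ramp","coolbox","samples","mat","rack","jar","beaker","ball0_center"]:
        print(x,[(np.round(r["at"]).tolist(),round(r["confidence"],2),at_z(n,r["at"],0)[:2].round().tolist()) for r in ctrl.landmark_of(n,x)[:6]])
    cv2.imwrite(f"pics/{n}0.png",cv2.resize(im,None,fx=1.5,fy=1.5))
E
```

```text
pics
scene [1415.  390.  884.] [[470.7, 0.0, 254.5], [0.0, 470.7, 181.3], [0.0, 0.0, 1.0]]
scoop [([176.0, 138.0], 0.93, [372.0, -452.0]), ([362.0, 265.0], 0.74, [597.0, 272.0]), ([234.0, 137.0], 0.61, [268.0, -287.0]), ([427.0, 201.0], 0.61, [272.0, 360.0]), ([257.0, 224.0], 0.56, [600.0, -21.0])]
scoop_grip [([265.0, 130.0], 0.93, [177.0, -214.0]), ([468.0, 177.0], 0.77, [95.0, 447.0]), ([145.0, 114.0], 0.66, [298.0, -641.0]), ([266.0, 182.0], 0.62, [428.0, -83.0]), ([348.0, 249.0], 0.22, [564.0, 224.0]), ([232.0, 274.0], 0.22, [782.0, 8.0])]
scoop_lip [([412.0, 202.0], 0.85, [301.0, 322.0]), ([226.0, 132.0], 0.8, [257.0, -326.0]), ([189.0, 141.0], 0.62, [363.0, -404.0]), ([253.0, 235.0], 0.59, [640.0, -10.0]), ([268.0, 182.0], 0.2, [425.0, -78.0])]
scoop_pan [([255.0, 219.0], 0.88, [584.0, -34.0]), ([175.0, 137.0], 0.66, [367.0, -459.0]), ([236.0, 134.0], 0.57, [250.0, -291.0]), ([426.0, 193.0], 0.57, [239.0, 349.0])]
tray []
tray_ramp []
coolbox [([182.0, 187.0], 0.96, [570.0, -286.0])]
samples [([164.0, 201.0], 0.84, [649.0, -292.0]), ([331.0, 250.0], 0.58, [589.0, 188.0])]
mat 
[... 984 characters left out ...]
408.0]), ([335.0, 275.0], 0.93, [271.0, -334.0]), ([235.0, 161.0], 0.68, [646.0, -10.0]), ([133.0, 269.0], 0.68, [292.0, 318.0])]
scoop_pan [([372.0, 240.0], 0.82, [383.0, -457.0]), ([121.0, 277.0], 0.81, [267.0, 357.0]), ([240.0, 172.0], 0.6, [607.0, -28.0]), ([317.0, 277.0], 0.56, [265.0, -276.0])]
tray []
tray_ramp []
coolbox [([319.0, 182.0], 0.96, [575.0, -288.0]), ([240.0, 172.0], 0.27, [606.0, -28.0])]
samples [([315.0, 156.0], 0.82, [662.0, -276.0])]
mat [([238.0, 173.0], 0.63, [605.0, -20.0])]
rack [([268.0, 118.0], 0.67, [789.0, -119.0])]
jar [([229.0, 119.0], 0.54, [786.0, 10.0])]
beaker [([189.0, 110.0], 0.66, [817.0, 146.0])]
ball0_center [([168.0, 162.0], 0.59, [641.0, 210.0])]
```

View pics/scene0.png

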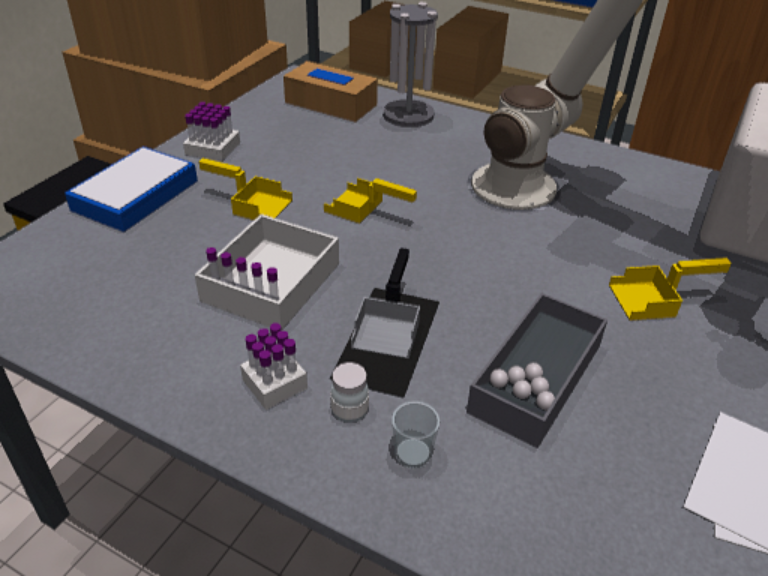

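View pics/top0.png

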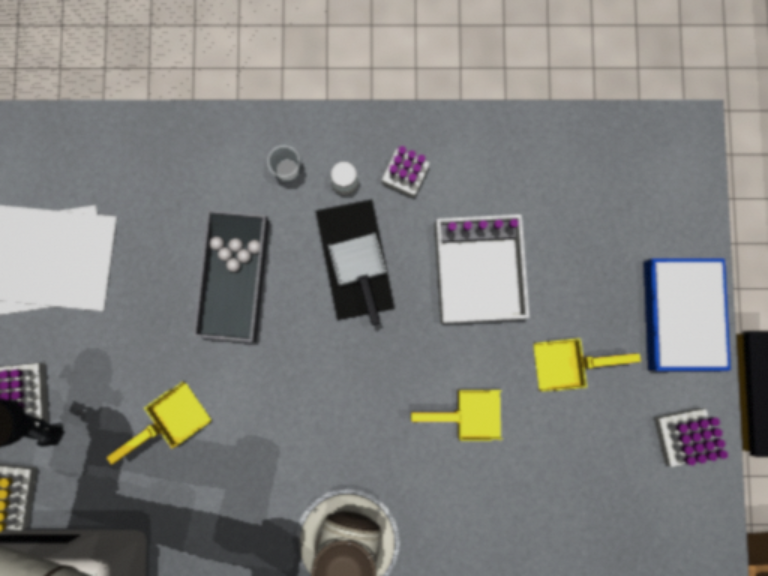

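The pictures show three yellow look-alikes at top-view pixels (119,276), (320,276) and (373,241). The steel scoop with the black handle is on the black mat at (238,173), so I choose that one. The tray is at (155,185) with the balls at its far end, and the cooling box is at (320,180) with its tubes on the far side. Next I fit the poses from the depth clouds.

```bash
cat >> h.py <<'E'
def cloud(n,d):
    P=unproj(n,d); P[d<=0]=np.nan; return P
def rect(Q):
    (c,s,a)=cv2.minAreaRect(Q.astype(np.float32)); return np.round(c,1),np.round(s,1),round(a,1)
E
python3 - <<'E'
from h import *
D={n:np.load(f"{n}0.npz") for n in("scene","top")}
C={n:cloud(n,D[n]["d"]) for n in D}
def sel(P,x0,x1,y0,y1,z0,z1): return (P[...,0]>x0)&(P[...,0]<x1)&(P[...,1]>y0)&(P[...,1]<y1)&(P[...,2]>z0)&(P[...,2]<z1)
for n in D:
    P=C[n]; im=D[n]["im"].astype(int)
    print(n,"bench z",np.nanmedian(P[sel(P,400,500,50,110,-30,30)][:,2]) )
    for nm,b in dict(tray=(440,760,110,300,57,75),box=(440,720,-400,-170,57,75),handle=(380,600,-80,40,80,100),walls=(520,700,-100,60,38,56),block=(600,720,-400,-170,100,125),jar=(740,820,-20,40,70,90),beaker=(740,880,90,190,60,95),rack=(730,840,-180,-70,90,115)).items():
        Q=P[sel(P,*b)]
        if len(Q)>5: print(nm,len(Q),np.median(Q[:,2]).round(1),*rect(Q[:,:2]), Q.min(0).round(),Q.max(0).round())
    m=sel(P,440,780,-120,90,-6,12)&(im.max(-1)<45); 
    m=cv2.morphologyEx(m.astype(np.uint8),cv2.MORPH_OPEN,np.ones((3,3)))>0
    print("mat",m.sum(),np.median(P[m][:,2]),*rect(P[m][:,:2]))
    # balls
    m=sel(P,560,760,130,290,15,75)&(im.min(-1)>120); Q=P[m]; print("ballpix",len(Q),Q[:,2].min().round(),Q[:,2].max().round())
    m=sel(P,560,600,190,220,-5,60); print("floor around", np.nanmedian(P[m][:,2]))
cr=D["top"]["im"][120:240,180:300]; cr=cv2.resize(cr,None,fx=5,fy=5,interpolation=cv2.INTER_CUBIC)
sc=D["scene"]["im"][150:270,210:300]; sc=cv2.resize(sc,(450,600),interpolation=cv2.INTER_CUBIC)
cv2.imwrite("pics/crop.png",np.hstack([cr[:, 100:450],sc]))
E
```

```text
scene bench z -0.2674971742018928
tray 477 63.6 [571.7 245.6] [125.2 254.2] 85.3 [441. 174.  57.] [703. 300.  69.]
box 860 63.4 [ 575.7 -285.5] [229.1 184.7] 3.2 [ 457. -383.   57.] [ 693. -190.   75.]
handle 190 89.6 [510.5 -44.6] [106.5  21.4] 14.1 [459. -66.  80.] [563. -22.  94.]
walls 193 44.4 [588.4 -24.8] [ 74.5 106.6] 17.8 [543. -83.  38.] [639.  35.  55.]
block 232 110.8 [ 661.3 -280.7] [ 22.1 146.1] 3.8 [ 649. -354.  100.] [ 676. -207.  116.]
jar 361 79.0 [776.1   7.3] [53.4 52. ] 64.6 [750. -18.  70.] [803.  34.  84.]
beaker 460 73.9 [804.9 135.4] [69.3 68.1] 34.1 [768. 101.  60.] [839. 170.  83.]
rack 493 101.4 [ 792.5 -126.6] [65.1 62.9] 64.8 [ 754. -164.   90.] [831. -88. 107.]
mat 1358 3.6479598784138503 [602.9 -15.1] [251.  129.8] 11.1
ballpix 447 20.0 54.0
floor around 21.36209608962121
top bench z -0.690771051798463
tray 343 63.8 [572.2 246.6] [125.2 253.7] 84.8 [441. 173.  57.] [703. 300.  73.]
box 557 64.0 [ 580.1 -286.7] [221.6 181.1] 3.1 [ 465. -382.   57.] [ 694. -193.   75.]
handle 190 89.9 [510.3 -46.8] [105.1  19.7] 16.9 [458. -68.  81.] [562. -25.  99.]
walls 66 46.0 [587.4 -25.9] [ 72.6 104.1] 16.1 [549. -82.  39.] [637.  34.  54.]
block 152 112.0 [ 663.6 -281.3] [ 18.6 143.2] 3.2 [ 652. -353.  101.] [ 677. -210.  122.]
jar 220 79.6 [778.1   7.1] [50.1 51.8] 38.5 [752. -18.  71.] [805.  33.  89.]
beaker 147 76.0 [805.9 134.1] [67.6 67.2] 16.5 [771. 101.  60.] [840. 167.  89.]
rack 273 102.2 [ 794.4 -126.7] [60.8 64.4] 64.7 [ 756. -163.   90.] [832. -90. 112.]
mat 1553 3.494017249958699 [605.7 -14.2] [244.6 124.5] 11.4
ballpix 318 15.0 72.0
floor around 21.96201460735631
```

View pics/crop.png

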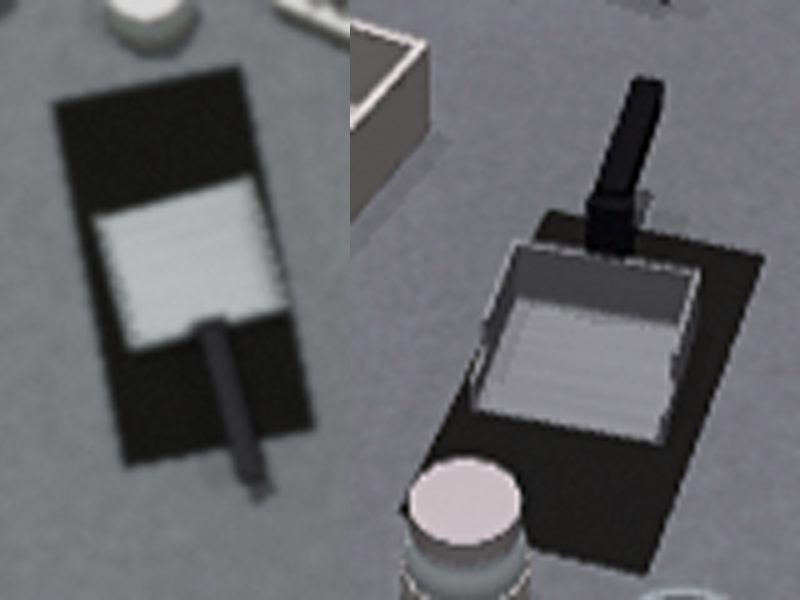

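The crop confirms it: an all-steel pan with a black handle running to the lower right, lying on the black mat, and no yellow. My tray window was cut off, so I refine the tray pose, then build the kinematics and check reachability.

```bash
cat >> h.py <<'E'
from scipy.spatial.transform import Rotation as Ro
c_,s_=np.cos(np.radians(20)),np.sin(np.radians(20))
G0=np.array([-100,0,75.])           # grip point in scoop
def Rsc(yaw,pitch):                 # deg, pitch>0 nose up
    return Ro.from_euler("ZY",[yaw,-pitch],degrees=True).as_matrix()
def tool_in(sgn,tilt=20):           # tool axes in scoop frame
    t=np.radians(tilt); z=np.array([np.sin(t),0,-np.cos(t)]); y=np.array([0,sgn,0.]); return np.c_[np.cross(y,z),y,z]
def tcp(ref_w,ref_s,yaw,pitch,sgn,tilt=20,dg=(0,0,0)):
    """TCP pose that brings scoop point ref_s to world ref_w; dg: grip offset in scoop frame"""
    R=Rsc(yaw,pitch); T=tool_in(sgn,tilt); g=G0+np.array(dg)-3*T[:,2]
    return np.asarray(ref_w,float)+R@(g-np.array(ref_s,float)), R@T
LIP=(47,0,0)
E
python3 - <<'E'
from h import *
D={n:np.load(f"{n}0.npz") for n in("scene","top")}
print("t",ctrl.get_t(),ctrl.get_contact_force())
for n in D:
    P=cloud(n,D[n]["d"]); im=D[n]["im"].astype(int)
    b=(P[...,0]>430)&(P[...,0]<780)&(P[...,1]>120)&(P[...,1]<350)
    m=b&(P[...,2]>57)&(P[...,2]<75)&(im.max(-1)<130); m=m.astype(np.uint8)
    k,l,st,_=cv2.connectedComponentsWithStats(m,connectivity=8); i=1+np.argmax(st[1:,4]); Q=P[(m>0)]
    Q=Q[np.abs(Q[:,0]-595)<170]
    print(n,"tray",len(Q),*rect(Q[:,:2]),np.median(Q[:,2]))
    c,s,a=cv2.minAreaRect(Q[:,:2].astype(np.float32))
    # floor profile in tray frame
    yaw=np.radians(a if s[0]>s[1] else a-90); e=np.array([np.cos(yaw),np.sin(yaw)]); f=np.array([-e[1],e[0]])
    X=(P[...,:2]-c)@e; Y=(P[...,:2]-c)@f
    for x0 in(-120,-100,-80,-60,-40,-20,0):
        w=(np.abs(X-x0)<8)&(np.abs(Y)<35)&(P[...,2]<60)
        print(x0,w.sum(),np.round(np.median(P[...,2][w]),1),end=" | ")
    w=(np.abs(X)<130)&(np.abs(Y)<55)&(im.min(-1)>110); print("balls X",X[w].min().round(),X[w].max().round(),"Y",Y[w].min().round(),Y[w].max().round())
    # mat
    for z0,z1 in((-6,12),): 
        m=((P[...,0]>440)&(P[...,0]<780)&(P[...,1]>-120)&(P[...,1]<90)&(P[...,2]>z0)&(P[...,2]<z1)&(im.max(-1)<60)).astype(np.uint8)
        m=cv2.morphologyEx(m,cv2.MORPH_OPEN,np.ones((3,3)))>0; print("mat",*rect(P[m][:,:2]))
    # handle: yaw by PCA on top points
    m=(P[...,2]>82)&(P[...,2]<97)&(P[...,0]>440)&(P[...,0]<580)&(P[...,1]>-90)&(P[...,1]<10); Q=P[m][:,:2]
    u=np.linalg.svd(Q-Q.mean(0))[2][0] if len(Q)<2000 else 0; print("handle yaw",np.degrees(np.arctan(u[1]/u[0])).round(1),Q.mean(0).round(1))
def tryp(lbl,*a):
    for sg in(1,-1):
        p,R=tcp(*a,sg); q=ctrl.solve_ik(p,R); print(lbl,sg,p.round(),None if q is None else np.round(q,2))
tryp("grasp",(510.4,-45.7,79),G0,15.5,0)
tryp("high",(510.4,-45.7,180),G0,15.5,0)
for p in(-5,0,25): tryp(f"tray{p}",(560,236,60),LIP,-5,p)
tryp("ramp",(690,230,60),LIP,-5,20)
tryp("carry",(620,0,200),LIP,0,15)
for p in(15,-20,-45,-55): tryp(f"box{p}",(570,-286,75),LIP,3,p)
E
```

```text
t 1.4 [ 0.34567388  0.30846402 -0.67724369]
scene tray 746 [562.1 247.9] [125.8 275.1] 84.5 63.76364971257091
-120 118 28.0 | -100 113 26.6 | -80 113 25.7 | -60 125 24.7 | -40 124 24.1 | -20 132 23.3 | 0 82 22.4 | balls X -14.0 86.0 Y -53.0 54.0
mat [603.4 -14.9] [252.1 130. ] 11.2
handle yaw 15.5 [512.5 -44. ]
top tray 513 [564.2 247.5] [125.5 269.7] 84.9 64.01534469452827
-120 107 26.6 | -100 108 27.0 | -80 107 25.2 | -60 110 24.2 | -40 104 24.0 | -20 107 22.8 | 0 105 21.9 | balls X -86.0 129.0 Y -53.0 54.0
mat [605.5 -14. ] [247.2 127.2] 11.6
handle yaw 15.4 [508.9 -47.4]
grasp 1 [509. -46.  82.] [ 0.22  0.31 -0.68 -0.08 -0.24 -1.44]
grasp -1 [509. -46.  82.] [ 0.22  0.31 -0.68 -0.08 -0.24  1.7 ]
high 1 [509. -46. 183.] [ 0.22  0.14 -0.57 -0.04 -0.52 -1.49]
high -1 [509. -46. 183.] [ 0.22  0.14 -0.57 -0.04 -0.52  1.65]
tray-5 1 [420. 248. 150.] [ 0.97  0.18 -0.76  0.45 -0.55 -3.  ]
tray-5 -1 [420. 248. 150.] [ 0.97  0.18 -0.76  0.45 -0.55  0.14]
tray0 1 [413. 249. 138.] [ 0.95  0.17 -0.92  0.81 -0.42  2.94]
tray0 -1 [413. 249. 138.] [ 0.95  0.17 -0.92  0.81 -0.42 -0.2 ]
tray25 1 [394. 251.  68.] None
tray25 -1 [394. 251.  68.] None
ramp 1 [525. 244.  82.] None
ramp -1 [525. 244.  82.] None
carry 1 [457.   0. 237.] None
carry -1 [457.   0. 237.] None
box15 1 [ 407. -295.  112.] [-0.61  0.25 -0.47 -0.85 -0.49 -0.22]
box15 -1 [ 407. -295.  112.] [-0.61  0.25 -0.47 -0.85 -0.49  2.92]
box-20 1 [ 458. -292.  199.] [-0.27  0.29 -0.27  0.   -1.   -1.25]
box-20 -1 [ 458. -292.  199.] [-0.27  0.29 -0.27  0.   -1.    1.89]
box-45 1 [ 520. -289.  235.] [-0.19  0.54  0.1   0.1  -1.56 -1.35]
box-45 -1 [ 520. -289.  235.] [-0.19  0.54  0.1   0.1  -1.56  1.79]
box-55 1 [ 549. -287.  241.] [-0.17  0.66  0.27  0.13 -1.78 -1.36]
box-55 -1 [ 549. -287.  241.] [-0.17  0.66  0.27  0.13 -1.78  1.78]
```

```bash
cat >> h.py <<'E'
TY=-5.3; TC=np.array([563.2,247.7]); F0=19.
te=np.array([np.cos(np.radians(TY)),np.sin(np.radians(TY))])
def tr(x,z,y=0): return np.r_[TC+x*te+y*np.array([-te[1],te[0]]),z]
E
python3 - <<'E'
from h import *
for tilt in(20,10,0,-10):
  for sg in(1,-1):
    o=[]
    for lbl,a in dict(grasp=((510.4,-45.7,79),G0,15.5,0),up=((510.4,-45.7,200),G0,15.5,0),t0=(tr(-30,120),LIP,TY,-4),t1=(tr(-30,24),LIP,TY,-4),t2=(tr(74,19),LIP,TY,-3),t3=(tr(100,40),LIP,TY,10),t4=(tr(122,57),LIP,TY,20),t5=(tr(110,150),LIP,TY,20),b0=((560,-286,110),LIP,3,15),b1=((570,-286,75),LIP,3,-20),b2=((580,-286,70),LIP,3,-50)).items():
        q=ctrl.solve_ik(*tcp(*a,sg,tilt)); o.append(lbl+":"+("None" if q is None else str(np.round(q,1)[[0,3,4,5]])))
    print(tilt,sg,*o)
E
```

```text
20 1 grasp:[ 0.2 -0.1 -0.2 -1.4] up:[ 0.2 -0.  -0.6 -1.5] t0:[ 1.1  0.4 -0.7 -3. ] t1:[ 1.   0.7 -0.4  3. ] t2:None t3:None t4:None t5:[ 0.5  2.  -0.4  2.2] b0:[-0.6 -0.8 -0.5 -0.3] b1:[-0.3  0.  -1.  -1.2] b2:[-0.2  0.1 -1.7 -1.4]
20 -1 grasp:[ 0.2 -0.1 -0.2  1.7] up:[ 0.2 -0.  -0.6  1.6] t0:[ 1.1  0.4 -0.7  0.1] t1:[ 1.   0.7 -0.4 -0.1] t2:[ 0.8  0.7 -0.4  0. ] t3:None t4:None t5:[ 0.5  2.  -0.4 -1. ] b0:[-0.6 -0.8 -0.5  2.8] b1:[-0.3  0.  -1.   1.9] b2:[-0.2  0.1 -1.7  1.8]
10 1 grasp:[ 0.2 -0.  -0.5 -1.5] up:[ 0.2 -0.  -0.8 -1.5] t0:[ 1.   0.1 -0.9 -2.7] t1:[ 1.   0.2 -0.6 -2.8] t2:[ 0.8  0.2 -0.6 -2.6] t3:[ 0.7  1.1 -0.3  2.8] t4:None t5:[ 0.7  1.3 -0.4  2.7] b0:[-0.5 -0.4 -0.5 -0.7] b1:[-0.2  0.1 -1.2 -1.3] b2:[-0.2  0.1 -1.8 -1.4]
10 -1 grasp:[ 0.2 -0.  -0.5  1.6] up:[ 0.2 -0.  -0.8  1.6] t0:[ 1.   0.1 -0.9  0.4] t1:[ 1.   0.2 -0.6  0.4] t2:[ 0.8  0.2 -0.6  0.5] t3:[ 0.7  1.1 -0.3 -0.3] t4:None t5:[ 0.7  1.3 -0.4 -0.4] b0:[-0.5 -0.4 -0.5  2.4] b1:[-0.2  0.1 -1.2  1.8] b2:[-0.2  0.1 -1.8  1.8]
0 1 grasp:[ 0.2  0.  -0.7 -1.5] up:[ 0.2  0.  -1.  -1.5] t0:[ 0.9 -0.1 -1.1 -2.5] t1:
[... 348 characters left out ...]
  0.4] t4:[ 0.7  1.2 -0.3 -0.4] t5:[ 0.8  0.6 -0.5  0.2] b0:[-0.4 -0.2 -0.6  2.1] b1:[-0.2  0.1 -1.3  1.8] b2:[-0.2  0.2 -2.   1.8]
-10 1 grasp:[ 0.2  0.  -0.9 -1.5] up:[ 0.2  0.  -1.2 -1.5] t0:[ 0.8 -0.2 -1.2 -2.4] t1:[ 0.8 -0.2 -1.  -2.3] t2:[ 0.7 -0.2 -1.1 -2.2] t3:[ 0.8 -0.  -0.8 -2.4] t4:[ 0.8  0.3 -0.5 -2.7] t5:[ 0.8  0.2 -0.7 -2.6] b0:[-0.3 -0.  -0.8 -1.2] b1:[-0.2  0.1 -1.5 -1.4] b2:[-0.1  0.2 -2.1 -1.4]
-10 -1 grasp:[ 0.2  0.  -0.9  1.6] up:[ 0.2  0.  -1.2  1.6] t0:[ 0.8 -0.2 -1.2  0.7] t1:[ 0.8 -0.2 -1.   0.8] t2:[ 0.7 -0.2 -1.1  0.9] t3:[ 0.8  0.  -0.8  0.7] t4:[ 0.8  0.3 -0.5  0.5] t5:[ 0.8  0.2 -0.7  0.5] b0:[-0.3 -0.  -0.8  2. ] b1:[-0.2  0.1 -1.5  1.8] b2:[-0.1  0.2 -2.1  1.8]
```

```bash
cat >> h.py <<'E'
SG,TILT=-1,-10
def pose(ref_w,ref_s,yaw,pitch): return tcp(ref_w,ref_s,yaw,pitch,SG,TILT)
def F(): return np.round(ctrl.get_contact_force(),1)
GR=np.array([510.4,-45.7,79.])
E
python3 - <<'E'
from h import *
p,R=pose(GR,G0,15.5,0)
ctrl.grip(0.6)
ctrl.goto(p-100*R[:,2],R); print(ctrl.get_t(),F())
ctrl.servo_line(p,feed=120); print(F())
ctrl.grip(0.0); print(ctrl.get_opening(),ctrl.get_grasp_force(),F(),ctrl.get_t())
f0=F(); ctrl.servo_line(p+[0,0,130],feed=150); print(F(),F()-f0,ctrl.get_wrist_torque(),ctrl.get_opening(),ctrl.get_t())
im,d=ctrl.capture("top");im2,d2=ctrl.capture("scene"); np.savez("g1.npz",im=im,d=d,im2=im2,d2=d2)
cv2.imwrite("pics/g1.png",np.hstack([cv2.resize(im[80:260,150:330],(400,400)),cv2.resize(im2[100:280,180:360],(400,400))]))
E
```

```text
4.1583 [0.7 0.  0.3]
[-0.4  0.1  0.7]
0.1996776124393827 59.81681048870087 [-0.3 -0.4  2.5] 5.5333
[ 0.9 -0.2 -1.4] [ 1.2  0.2 -3.9] [ 0.09896157 -0.32047196  0.00086059] 0.19622848237488127 6.55
```

View pics/g1.png

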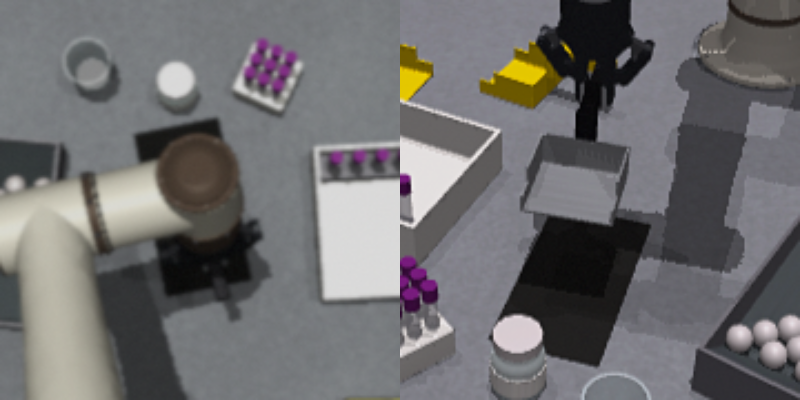

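The scoop is held level at about (577,180) in this picture, clear of the mat. I check its actual pose in the grip against the expected one, using the scene depth.

```bash
cat >> h.py <<'E'
def scoop_check(d,n="scene"):
    """pose of held scoop as believed; measured pan floor in the believed scoop frame"""
    Rt=np.array(ctrl.get_eef_rot()); p=np.array(ctrl.get_ee_pos()); T=tool_in(SG,TILT)
    Rs=Rt@T.T; o=p-Rs@(G0-3*T[:,2])
    Q=(cloud(n,d).reshape(-1,3)-o)@Rs; Q=Q[np.isfinite(Q).all(1)]
    A=Q[(np.abs(Q[:,0]-5)<35)&(np.abs(Q[:,1])<42)&(np.abs(Q[:,2]-3)<12)]
    c=np.linalg.lstsq(np.c_[A[:,0],A[:,1],np.ones(len(A))],A[:,2],rcond=None)[0]
    r=A[:,2]-np.c_[A[:,0],A[:,1],np.ones(len(A))]@c
    E=Q[(np.abs(Q[:,1])<40)&(np.abs(Q[:,2]-3)<5)&(Q[:,0]>0)&(Q[:,0]<70)]
    W=Q[(np.abs(Q[:,2]-12)<6)&(Q[:,0]>-40)&(Q[:,0]<45)&(np.abs(np.abs(Q[:,1])-50)<12)]
    print("n",len(A),"pitch err deg",np.degrees(c[0]).round(2),"roll",np.degrees(c[1]).round(2),"z",c[2].round(1),"rms",r.std().round(2),
      "lip x",np.percentile(E[:,0],[98,100]).round(1),"walls y",W[W[:,1]<0][:,1].mean().round(1),W[W[:,1]>0][:,1].mean().round(1),len(W),"origin",o.round(1))
    return Q
E
python3 - <<'E'
from h import *
g=np.load("g1.npz"); Q=scoop_check(g["d2"])
for s in(-1,1):
    W=Q[(Q[:,1]*s>35)&(Q[:,1]*s<65)&(Q[:,2]>10)&(Q[:,2]<40)&(Q[:,0]>-40)&(Q[:,0]<20)]; print(s,len(W),W.mean(0).round(1), np.polyfit(W[:,0],W[:,1],1).round(3))
B=Q[(np.abs(Q[:,1])<40)&(Q[:,2]>15)&(Q[:,2]<38)&(np.abs(Q[:,0]+45)<15)]; print("back",len(B),B.mean(0).round(1))
E
```

```text
n 617 pitch err deg -0.52 roll 0.44 z 1.5 rms 1.51 lip x [40.9 42.3] walls y -49.0 52.2 53 origin [605.9 -19.1 132.5]
-1 63 [ -7.4 -48.9  25.7] [-1.9000e-02 -4.9083e+01]
1 45 [-6.4 51.7 26.9] [-2.5000e-02  5.1532e+01]
back 217 [-49.4   1.   26.4]
```

```bash
sed -i 's/^G0=.*/G0=np.array([-94,0,75.])/' h.py; cat >> h.py <<'E'
def go(ref_w,ref_s,yaw,pitch,feed=None):
    p,R=pose(ref_w,ref_s,yaw,pitch)
    if feed: ctrl.servo_line(p,R,feed=feed)
    else: ctrl.goto(p,R)
E
python3 - <<'E'
from h import *
print("now mat place",ctrl.get_t())
go(tr(-30,160),LIP,TY,-4)
go(tr(-30,80),LIP,TY,-4,150); print(F(),ctrl.get_wrist_torque(),ctrl.get_t())
im2,d2=ctrl.capture("scene"); np.savez("g2.npz",im2=im2,d2=d2); Q=scoop_check(d2)
P=cloud("scene",d2).reshape(-1,3)
X=(P[:,:2]-TC)@te; Y=(P[:,:2]-TC)@np.array([-te[1],te[0]])
for s in(-1,1):
    for x0 in(-10,40,100):
        m=(np.abs(X-x0)<20)&(Y*s>45)&(Y*s<70)&(np.abs(P[:,2]-64)<3); print("rim",s,x0,m.sum(),Y[m].mean().round(1),end=" ")
    m=(X>-110)&(X<-60)&(Y*s>35)&(Y*s<65)&(P[:,2]>92); print("scoop wall",m.sum(),Y[m].mean().round(1), np.polyfit(X[m],Y[m],1).round(3))
cv2.imwrite("pics/g2.png",cv2.resize(im2[120:320,250:430],(720,800))[:600])
E
```

```text
now mat place 6.65
[-0.4 -0.1 -1.7] [-0.01434901 -0.49655242  0.03838434] 8.5833
n 666 pitch err deg -0.33 roll -0.33 z 1.2 rms 1.67 lip x [46.8 48.1] walls y -49.5 51.3 71 origin [487.7 255.1  84.4]
rim -1 -10 26 -59.2 rim -1 40 28 -58.9 rim -1 100 31 -58.8 scoop wall 145 -43.4 [-1.6000e-02 -4.4731e+01]
rim 1 -10 22 59.7 rim 1 40 33 59.9 rim 1 100 31 59.8 scoop wall 744 45.8 [-0.374 11.332]
```

View pics/g2.png

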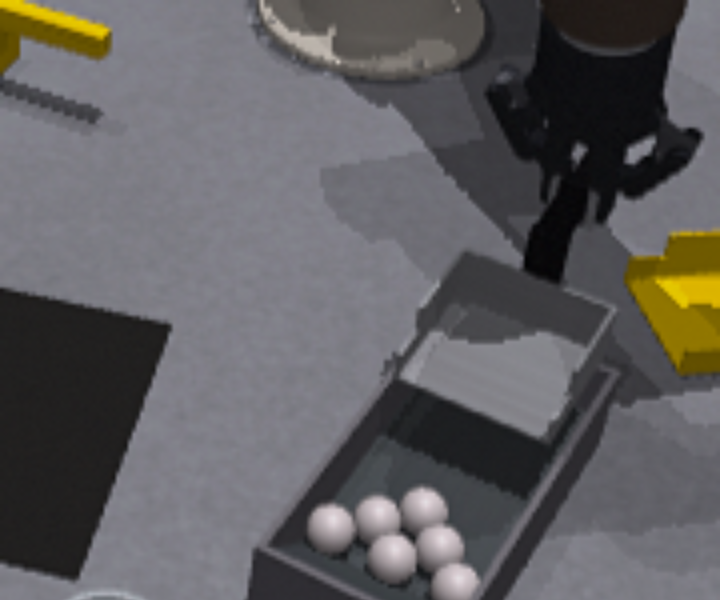

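The scoop sits square over the tray with equal gaps at both sides, and the six balls are at its far end around (390,540) in this picture. Now I feel for the floor.

```bash
python3 - <<'E'
from h import *
t0=ctrl.get_t()
go(tr(-30,33),LIP,TY,-4,80); ctrl.wait(0.1)
def FF():
    a=[]
    for _ in range(4): a.append(ctrl.get_contact_force()); ctrl.wait(0.01)
    return np.mean(a,0)
b=FF(); tq=np.array(ctrl.get_wrist_torque()); print(b.round(1),tq.round(2),ctrl.get_t()-t0)
z=33
while z>15:
    z-=1; go(tr(-30,z),LIP,TY,-4,20); f=FF(); m=np.array(ctrl.get_wrist_torque())-tq
    print(z,(f-b).round(1),m.round(2),round(ctrl.get_t()-t0,2))
    if f[2]-b[2]>2.5: break
np.save("base.npy",np.r_[b,tq,z])
E
```

```text
[-0.   0.3 -1.8] [-0.05 -0.47  0.03] 0.8666999999999998
32 [ 0.1 -0.5 -0.1] [ 0.01 -0.   -0.04] 1.15
31 [ 0.2 -0.5  0.3] [-0.05 -0.11 -0.04] 1.43
30 [-0.1 -0.2  0.3] [-0.03 -0.01 -0.  ] 1.72
29 [ 0.4 -0.7 -0. ] [-0.02 -0.03 -0.07] 2.0
28 [ 0.2 -0.5  0.1] [ 0.04 -0.02 -0.07] 2.28
27 [-0.1  0.2  0.2] [-0.   -0.01  0.03] 2.57
26 [-0.3 -0.6  0. ] [ 0.02 -0.08  0.01] 2.85
25 [-0.2 -0.   0.2] [ 0.05 -0.11 -0.04] 3.13
24 [-1.3 -0.3  3. ] [-0.1   0.21 -0.02] 3.42
```

The floor is felt at z≈24.3 at tray x=-30, which puts it at about 19.8 mm at the ramp foot (the camera predicted 19). Next I make a force-guided slide along the floor, then go up the ramp.

```bash
cat >> h.py <<'E'
def FF(n=3):
    a=[]
    for _ in range(n): a.append(ctrl.get_contact_force()); ctrl.wait(0.008)
    a=np.mean(a,0); return np.array([a[:2]@te,a[:2]@[-te[1],te[0]],a[2]])
def scoop_run(b,dz,x0=-30,foot=74.,y=0,hmax=37,F0=19.8):
    """slide lip along the floor from x0 to the ramp foot, then up the ramp; dz: height correction"""
    sl=np.tan(np.radians(2.5)); t38=np.tan(np.radians(38)); log=[]
    xs=np.append(np.arange(x0+8,foot-3,8),foot-2)
    for x in xs:
        go(tr(x,F0+(foot-x)*sl+dz,y),LIP,TY,-4,60); f=FF()-b; log.append((x,*f,dz))
        if abs(f).max()>22: print("STOP",log[-1]); break
        dz+= 0.5*(f[2]>5)+0.8*(f[2]>10)-0.5*(f[2]<0.8)
    print("floor",np.round(log,1).tolist()); log=[]; off=0.
    dz=max(dz,-1)
    for h in np.arange(2,hmax+.1,2.5):
        p=np.degrees(np.arcsin((h-6)/92)); x=foot-2+h/t38+off
        go(tr(x,F0+h+dz,y),LIP,TY,p,45); f=FF()-b; log.append((h,*f,off))
        fn=-f[0]*.616+f[2]*.788
        if abs(f).max()>22: print("STOP"); break
        off+= -0.8*(fn>6)-1.2*(fn>11)+0.7*(fn<1)
    print("ramp",np.round(log,1).tolist(),"t",ctrl.get_t())
    return x,F0+h+dz,p
E
python3 - <<'E'
from h import *
ba=np.load("base.npy")[:3]; b=np.array([ba[:2]@te,ba[:2]@[-te[1],te[0]],ba[2]])
print(scoop_run(b,0))
im,d=ctrl.capture("scene"); np.savez("g3.npz",im2=im,d2=d)
cv2.imwrite("pics/g3.png",cv2.resize(im[120:320,250:430],(540,600)))
E
```

```text
floor [[-22.0, 1.0, 0.2, 1.8, 0.0], [-14.0, 1.5, -0.2, 2.0, 0.0], [-6.0, 0.7, -0.6, 1.7, 0.0], [2.0, 1.6, 0.2, 1.8, 0.0], [10.0, 1.4, -0.4, 1.6, 0.0], [18.0, 0.6, -0.6, 1.7, 0.0], [26.0, 1.6, -0.3, 1.9, 0.0], [34.0, 1.4, -0.3, 2.0, 0.0], [42.0, 0.3, -0.8, 2.3, 0.0], [50.0, 1.2, -0.8, 2.3, 0.0], [58.0, -0.1, -0.5, 2.9, 0.0], [66.0, 0.1, -1.0, 3.0, 0.0], [72.0, -0.1, -0.9, 3.0, 0.0]]
ramp [[2.0, -1.0, -1.0, -0.3, 0.0], [4.5, -4.5, -1.8, 1.5, 0.7], [7.0, -7.1, -1.6, 2.8, 0.7], [9.5, -5.7, -1.2, 1.9, -0.1], [12.0, -6.5, -2.0, 2.0, -0.1], [14.5, -7.4, -1.4, 2.9, -0.1], [17.0, -5.7, -1.5, 1.3, -0.9], [19.5, -5.8, -1.3, 1.7, -0.9], [22.0, -5.7, -1.2, 1.8, -0.9], [24.5, -5.5, -0.2, 1.6, -0.9], [27.0, -5.0, -0.8, 1.8, -0.9], [29.5, -4.6, -0.5, 1.9, -0.9], [32.0, -3.4, -0.5, 1.8, -0.9], [34.5, -3.2, -0.4, 2.5, -0.9], [37.0, -3.9, -0.2, 2.2, -0.9]] t 20.15
(np.float64(118.45784039114392), np.float64(56.8), np.float64(19.69155702020634))
```

View pics/g3.png

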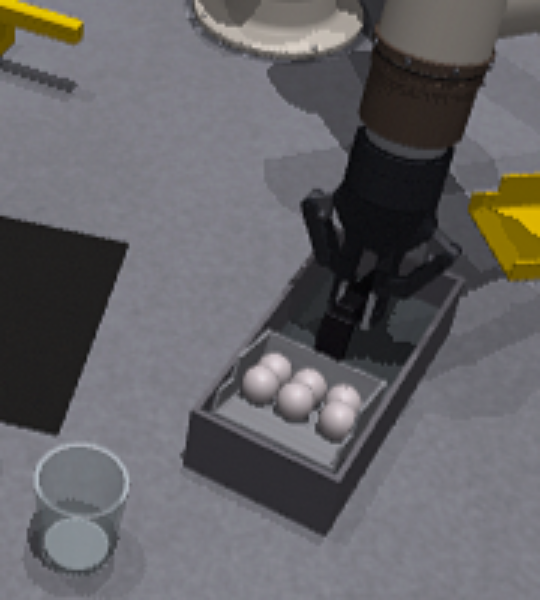

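All six balls are in the pan, around (300,390) in this picture, and the tray is empty. I lift, carry the scoop nose-up, and tip it low inside the box.

```bash
cat >> h.py <<'E'
BY=3.1; BC=np.array([578.,-286.]); be=np.array([np.cos(np.radians(BY)),np.sin(np.radians(BY))])
def bx(x,z,y=0): return np.r_[BC+x*be+y*np.array([-be[1],be[0]]),z]
E
cat > carry.py <<'E'
from h import *
import sys
x,z=float(sys.argv[1]),float(sys.argv[2])
go(tr(x-2,z+15),LIP,TY,19.7,50); go(tr(x-3,190),LIP,TY,19.5,120)
print("lift",F(),ctrl.get_t())
for k in(.33,.66,1): go((1-k)*tr(x-3,190)+k*bx(0,190),LIP,TY+k*(BY-TY),19-2*k,230)
print("over box",F(),ctrl.get_t())
go(bx(0,112),LIP,BY,15,120)
im,d=ctrl.capture("scene")
go(bx(0,85),LIP,BY,2,60)
go(bx(2,72),LIP,BY,-10,60)
go(bx(2,66),LIP,BY,-22,50); ctrl.wait(.3)
go(bx(2,64),LIP,BY,-42,90); ctrl.wait(.4)
go(bx(-5,150),LIP,BY,-42,150)
print("done",F(),ctrl.get_t())
im2,d2=ctrl.capture("scene"); np.savez("g4.npz",im2=im2,d2=d2)
cv2.imwrite(f"pics/{sys.argv[3]}.png",np.hstack([cv2.resize(im[100:280,80:280],(400,360)),cv2.resize(im2[100:280,80:280],(400,360))]))
E
python3 carry.py 118.5 56.8 g4
```

```text
lift [-0.3 -0.1 -3.3] 21.7917
over box [-0.5 -0.5 -2.7] 24.6583
done [-0.6  0.2 -2.2] 29.3583
```

View pics/g4.png

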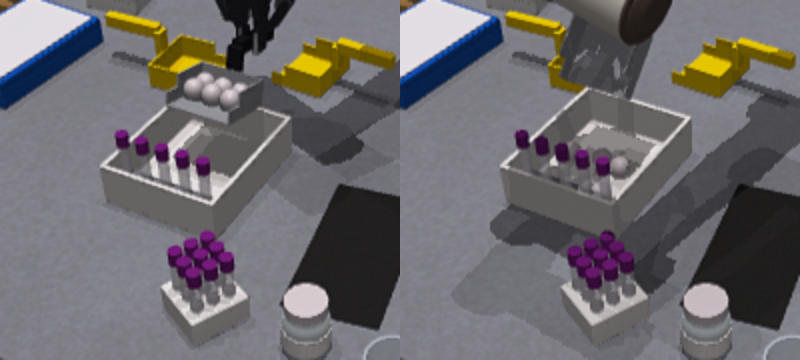

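Left half: six balls over the box. Right half: the scoop is empty and the balls are behind the tubes near (610,165). I lay the scoop back on the mat with a felt touchdown, then check the box from the top.

```bash
python3 - <<'E'
from h import *
M=np.array([604.,-14.6]); Y=11.3; O=(0,0,0)
go(bx(-30,200),LIP,BY,-5,200)
go(np.r_[M,160],O,Y,0,220)
im,d=ctrl.capture("scene"); scoop_check(d)
go(np.r_[M,14],O,Y,0,120); ctrl.wait(.1); b=FF(); print(b.round(1),ctrl.get_t())
z=14
while z>0:
    z-=1; go(np.r_[M,z],O,Y,0,20); f=FF()-b
    if f[2]>1.5: break
print(z,f.round(1),ctrl.get_t())
ctrl.grip(0.5); p=np.array(ctrl.get_ee_pos()); R=np.array(ctrl.get_eef_rot())
ctrl.servo_line(p-100*R[:,2],feed=100)
q=np.array(ctrl.get_joint_positions()); q[0]+=1.1; ctrl.move_joints(q); print(ctrl.get_t(),ctrl.get_ee_pos())
for n in("top","scene"):
    im,d=ctrl.capture(n); np.savez(f"{n}1.npz",im=im,d=d)
    print(n,[(np.round(r["at"]).tolist(),round(r["confidence"],2)) for r in ctrl.landmark_of(n,"ball0_center")], [at_z(n,r["at"],4)[:2].round() for r in ctrl.landmark_of(n,"scoop")])
t,s=np.load("top1.npz")["im"],np.load("scene1.npz")["im"]
cv2.imwrite("pics/end.png",np.hstack([cv2.resize(t[110:250,130:370],(480,280)).copy(),cv2.resize(s[110:290,130:330],(311,280))]))
P=cloud("scene",np.load("scene1.npz")["d"]); Q=P.reshape(-1,3)
h=Q[(Q[:,2]>82)&(Q[:,2]<97)&(Q[:,0]>440)&(Q[:,0]<600)&(abs(Q[:,1]+40)<60)]; print("handle",*rect(h[:,:2]),np.median(h[:,2]))
E
```

```text
n 606 pitch err deg -0.71 roll 0.07 z 0.5 rms 1.39 lip x [45.9 47.4] walls y -48.2 52.4 74 origin [603.8 -15.5 160.2]
[-0.8  0.1 -1.5] 33.1833
5 [-1.3 -0.6  5. ] 35.6583
39.1667 [266.89339128 457.40953476 180.49213268]
top [([333.0, 162.0], 0.42), ([313.0, 179.0], 0.34)] [array([606.,  -5.]), array([272., 360.]), array([ 271., -283.]), array([ 377., -456.]), array([ 625., -243.])]
scene [([159.0, 187.0], 0.6)] [array([ 270., -280.]), array([285., 363.]), array([596., -19.])]
handle [508.3 -32.8] [110.7  20. ] 12.4 89.81081593723435
```

View pics/end.png

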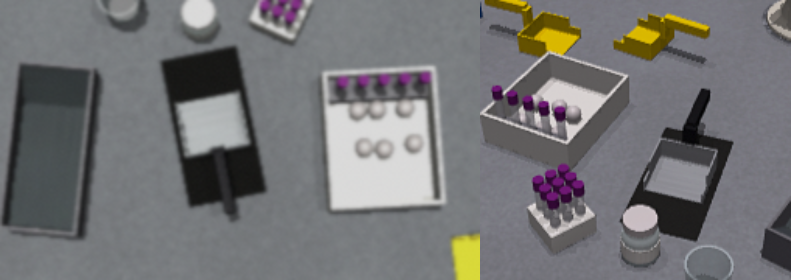

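The top view shows six balls in the box, at about (357,110), (376,108), (404,108), (364,147), (384,148) and (413,143). The tray is empty, and the scoop lies level on the middle of the mat at (210,125).

```bash
python3 -c "
from h import *
print(F(),ctrl.get_t()); print(ctrl.hand_in())"
```

```text
[ 0.4 -0.6  0.6] 39.4667
the job is handed in; nothing more can be done
None
```

The job is handed in at 39.5 s of the 70 s allowed: the last pictures show all six balls in the cooling box, the scoop level on the middle of its mat and the other lab ware where it stood; no verdict was returned.

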